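# Start the hose crimper and hold its dies closing

## Robot

A 7-joint arm with a two-finger parallel gripper is mounted at the origin on the work surface. World frame = base frame: x ahead of the robot, y to its left, z up, the work surface at z = 0. Lengths are in m, angles in rad, forces in N, time in s.
With the tool pointing down it reaches from about 0.425 to 0.95 m from the base axis. Payload 4.7 kg.
Tool frame: the origin (TCP) lies at the very end of the fingers, on their centre line; the grasp point (between the pads) lies manip.grip_point_offset behind it (manip.grip_point_offset is the distance from the TCP to the grasp point, in m); z points along the fingers, y is the line along which they close (so a half turn about z gives the same grasp; the last joint's range is limited). The gripper opens to 87 mm and grips with 3 to 60 N. Pads are 19 mm wide; open, the fingers measure 117 mm over their backs; the gripper's body (75 mm by 190 mm) begins 51 mm behind the grasp point.
Start: joints at [-1.273, 0.469, -0.049, 1.532, 0.024, 1.141, -0.082], TCP at [0.217, 0.639, 0.199] pointing down, gripper open.
Joint ranges: [-2.59, 2.59], [-0.33, 1.99], [-1.39, 1.29], [0.1, 2.45], [-1.04, 4.18], [0.21, 1.99], [-2.66, 2.66]. Speed limits (rad/s): [2.57, 2.57, 3.14, 3.14, 3.14, 3.14, 3.14].

## Interface

Orientations are given as a rotation vector (axis times angle).
In Python, from station import monitor, cams, job, manip gives the robot as it stands. The module is installed in compiled form; this text tells all that it offers.
- The arm moves only by the tool send_rows, never from a script. Its argument "deltas" is text: rows parted by semicolons, each of 6 numbers parted by spaces: the shift along the world's x, y, z in cm, then the turn, a rotation vector about the world's x, y, z in rad. In form: x y z wx wy wz; .... A call has exactly 8 rows; each row is the pose to reach, as a shift and turn from the pose commanded when the call began; what a row does not reach only later rows make up. A row lasts 1/8 s, in which the tool goes at most 62.5 mm and 10.7 degrees, less where a joint would pass 70% of its speed; a pose out of reach is approached as far as the arm can. A call with a gripper value outside its range is refused whole. "jaw" is the finger opening in cm, from 0 to 8.7, set as the call begins (left out, the last holds). The fingers move at their own pace and stop on an object; "squeeze" is the grip in N (left out, the last holds). Time passes only in rows, so rows that repeat a pose let the fingers close, or fill a call up. It gives the time, the measured TCP pose, the force, the opening and the grip force at its end, in the units of the state.
- monitor.state(): the state, without advancing time (a new reading comes with each control period).
- cams.read_camera(name): name is "side" or "top" or "wrist"; returns (picture, depth): 420x560x3 uint8, red, green, blue; 420x560 float32, m along the optical axis (not along the pixel's ray), 0 where there is no reading.
- cams.get_calibration(name): a dict with "vertical_fov" (degrees; the focal length in pixels is half the picture's height over the tangent of half this angle, whatever the lens; pixels are square), "cx", "cy" (the principal point, pixels), "rvec" (rotation vector, rad) and "tvec" (3), from world to camera coordinates, as OpenCV has them. Camera axes: x right, y down, z forward; pixel columns grow to the right and rows downward; lengths in m; the calibration is good to about 2 mm. A picture is of the moment at which its call begins: read the wrist's pose just before it. get_calibration takes no time and is no camera call; for the wrist camera it gives the pose at the moment of the call.
- job.sign_off(): hands the job in; it is judged then, once.
The state is a dict: "t": time; "joint_positions": joint angles; "qvel": joint speeds; "joint_efforts": joint torques, N m; "position": TCP position; "tool_rot": TCP orientation; "contact_force": force on the tool from outside, world axes, zero at the start; "moment": the same for the moment, N m; "grip_width": opening from 0.0 (shut) to 1.0 (fully open); "finger_force": force on a finger pad.
Only numpy, scipy, OpenCV 4.12 (cv2) and the standard library are available. Lean on these libraries where they do the work, as an engineer would, in place of code of your own. Each camera call takes 0.05 s, during which the arm holds its last target. There are 200 camera calls.

## Task

Set the hose crimper's dies closing from its bench controls, pressing with the fingertips: first flip the rocker on the small switch box over to on by pressing down its raised end, then press the round pump start button on the sloped console until it latches in, and last press the square die-closing button fully down and keep it down - the program finishes while still holding it. Keep off the emergency stop and the die-opening button, let the pump stop button stay out once the pump is started, and leave everything standing around the controls where it is: nothing is picked up or moved.

Things in the scene. Friction and masses are not known exactly. Their poses are not given: they have to be found in the camera images.
- console: grey console screwed to the bench, 290 mm wide (y), 175 mm deep (x); top sloped 0.26 rad, low edge towards the robot (48 mm high), high edge away (95 mm). Origin: centre of underside, z up. On the slope: e-stop at y +98 mm; pump start (rear) and stop (front) at y +12; die opening (rear) and closing (front) at y -88 mm. Rear and front buttons lie 36 mm up and down the slope from its middle
- start_top (a point): centre of the top of the pump start button: round, flat, 29 mm across, black, rear of the middle column; its top stands 20 mm above the slope when out, 14 mm above the steel collar 43 mm across round it. z points out of the slope, against the press direction; x up the slope, y along the console's y
- start (a joint): pump start button: 0 out (pump off), 0.008 m fully in. It resists with about 4 N at first, less as it goes in, snaps over at 4 mm and then stays in by itself; interlocked with the stop button, which comes out as start goes in
- stop_top (a point): centre of the top of the pump stop button: round, flanged, slightly domed, 36 mm across, black, front of the middle column; top 14 mm above the slope while in (pump off), 22 mm when out. Axes as start_top
- stop (a joint): pump stop button: 0 in (pump off), 0.008 m out (pump on); pressing it in about 4 mm with 4 N throws start out again
- close_jog_top (a point): centre of the top of the die-closing button: square, 34 mm, black, two small arrowheads on it pointing at each other along y; front of the right column; top 20 mm above the slope, 14 mm above the square collar 44 mm wide round it. Axes as start_top
- close_jog (a joint): die-closing button, hold-to-run, springs back: 0 out, 0.007 m fully down; about 1.2 N to begin, 5.4 N fully down
- open_jog_top (a point): centre of the top of the die-opening button: same square button, its arrowheads pointing apart; rear of the right column. Axes as start_top
- open_jog (a joint): die-opening button: 0 out, 0.007 m fully down; same spring; not to be pressed
- estop_top (a point): centre of the top of the emergency stop: red mushroom 40 mm across, its top 32 mm above the slope, left of the console. Axes as start_top
- estop (a joint): emergency stop: 0 out, 0.006 m down (5 N to begin, 20 N down); not to be pressed
- switchbox: small grey plastic switch box screwed to the bench, left or right of the console: 105 mm (its x) by 85 mm (y), 56 mm high, with a black rocker in the middle of its flat top. Origin: centre of its underside; z up, x towards the end of the rocker that is raised in the off position (away from the robot, turned by up to 0.5 rad)
- rocker_raised (a point): point on the top of the rocker's raised end, 20 mm from the pivot axis and so 6 mm from that end: press here, straight down. The rocker is 52 mm long (switch box x) and 30 mm wide (y), its top a shallow V. In the off position this point is 76 mm above the bench; with the rocker on it is about 68 mm above it
- rocker (a joint): rocker: 0 off, 0.4 rad on (raised end fully pushed down). It resists with about 3 N at the raised end, snaps over past the middle (0.2 rad, about 4 mm down) and stays by itself
- tray: steel parts tray, 110 mm (x) by 150 mm (y), 35 mm high, with hose ferrules in it, on the other side of the console from the switch box; loose, stays where it is. Origin: centre of its underside
- ferrule: steel hose end fitting standing on the bench, 33 mm across, 52 mm high, on the robot's side of the controls; loose, stays where it is. Origin: centre of its underside
- spray_can: spray can, 60 mm across, 155 mm high, standing beyond the console; loose, stays where it is. Origin: centre of its underside
- spanner: open-ended steel spanner, 180 mm long, lying flat near the robot; loose, stays where it is. Its handle runs along its x
Not all that is in view belongs to the job. Of the things like the switchbox, leave any that is red; of the rest the larger one is meant.

How it is judged:
On the way, in this order (a step that is already met when the one before it is completed fails the run):
1. the switch box rocker is on and the pump start button is still out (value of joint rocker above 0.34 rad and value of joint start below 0.003 m), for 0.2 s.
2. the pump start button is latched in and the stop button is out (value of joint each of start, stop above 0.0065 m), for 0.2 s.
3. the die-closing button is held down by the fingers (value of joint close_jog above 0.005 m and contact force between the fingers and close_jog above 1 N), for 0.3 s.
At the end, for the whole second after the job is handed in: Rocker on (beyond 0.34 of 0.40 rad), pump start latched in and stop out (each beyond 6.5 of 8 mm), the fingers still holding the die-closing button down (beyond 5 of 7 mm, over 1 N) through the last second; die-opening button and emergency stop up (under 2 mm) (all of step 2 and all of step 3 and value of joint rocker above 0.34 rad and value of joint each of open_jog, estop below 0.002 m); the arm keeps its last pose, push and grip.
It fails at once if the start button is pressed while the supply rocker is off (value of joint start above 0.003 m and value of joint rocker below 0.2 rad).
It fails at once if the die-closing button is pressed before the pump is started (value of joint close_jog above 0.003 m and value of joint start below 0.004 m).
It fails at once if the die-opening button is pressed (value of joint open_jog above 0.003 m).
It fails at once if the emergency stop is pressed (value of joint estop above 0.002 m).
It fails at once if the tray, fitting, spray can or spanner is lifted, carried or shifted by more than 15 mm (distance of any of tray, ferrule, spray_can, spanner from where it was at the start of the episode above 0.015 m).
It also fails if it takes over 51 s, if anything falls off the work surface, if the arm or the gripper's body presses on something with over 40 N, if the wrist force passes 120 N, or if a joint passes its speed limit or range.

## Working session

There is one attempt and no reset: what is moved stays moved. The work goes in short steps, Python scripts to look and compute and a tool call to move; the robot and the scene stay as the last step left them, time stands still between calls to the robot, and variables do not carry over. Pictures are saved under pics/ and viewed, at most 10 in all, crops included, and the job is handed in when it is done.

Besides the shell and the picture viewer there is one more tool, called after "Call:" as name(argument=value, ...) on one line, values as JSON. send_rows: Moves the arm, as the interface text tells. Its arguments: {"type":"object","properties":{"deltas":{"type":"string"},"jaw":{"type":"number"},"squeeze":{"type":"number"}},"required":["deltas"]}

```bash
mkdir -p pics; cat > h.py <<'E'
import numpy as np, cv2
from station import monitor, cams, job, manip
def grab(n):
    c=cams.get_calibration(n); p,d=cams.read_camera(n)
    np.savez(f'{n}.npz',p=p,d=d,rvec=c['rvec'],tvec=c['tvec'],k=[210/np.tan(np.radians(c['vertical_fov'])/2),c['cx'],c['cy']])
    return load(n)
def load(n): return dict(np.load(f'{n}.npz'))
def pts(v):
    f,cx,cy=v['k'];R=cv2.Rodrigues(v['rvec'])[0]
    j,i=np.meshgrid(np.arange(560),np.arange(420));d=v['d']
    P=np.stack([(j-cx)/f*d,(i-cy)/f*d,d],-1)
    return (P-v['tvec'].ravel())@R
def ray(v,u,w,z):
    f,cx,cy=v['k'];R=cv2.Rodrigues(v['rvec'])[0]
    o=-R.T@v['tvec'].ravel(); r=R.T@np.array([(u-cx)/f,(w-cy)/f,1]); return o+r*(z-o[2])/r[2]
E
python3 - <<'E'
from h import *
for n in ['top','side']:
    v=grab(n); cv2.imwrite(f'pics/{n}.png',cv2.resize(v['p'][...,::-1],(784,588)))
    P=pts(v); print(n,v['k'],(-cv2.Rodrigues(v['rvec'])[0].T@v['tvec'].ravel()),(v['d']>0).mean(),P[210,280])
s=monitor.state();print(s['t'],s['position'],s['tool_rot'],s['contact_force'],s['grip_width'],manip.grip_point_offset)
E
```

```text
top [439.09023285 279.91954303 199.15000525] [ 0.36346733 -0.06630357  1.12217023] 0.9959736394557823 [ 0.56038087 -0.08762177  0.08170174]
side [405.54946997 277.03920981 208.07349809] [ 0.33510851 -0.90581744  0.63897726] 0.9961692176870748 [ 0.56964929 -0.07432364  0.0828956 ]
0.1 [0.216513   0.63873432 0.19773289] [-5.10983546e-01 -3.09956140e+00  2.66046152e-03] [0.15551233 0.1178963  0.51872737] 1.0007470203716515 0.0187
```

View pics/top.png

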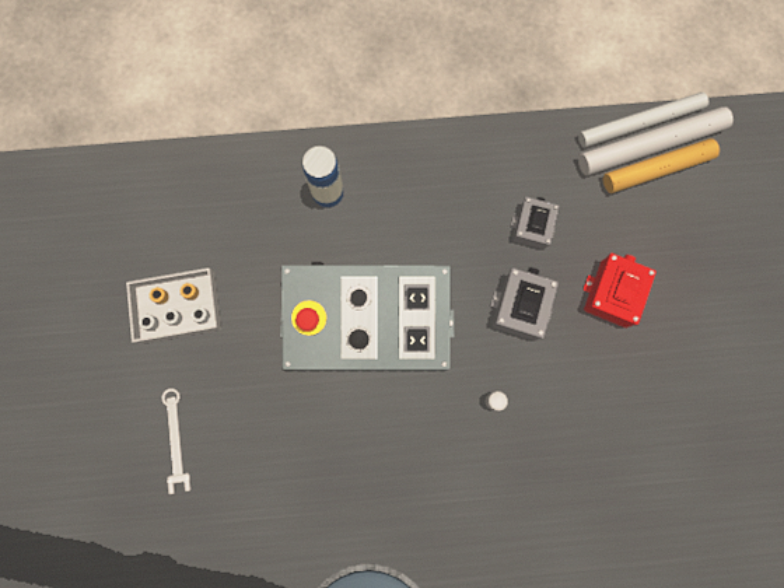

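View pics/side.png

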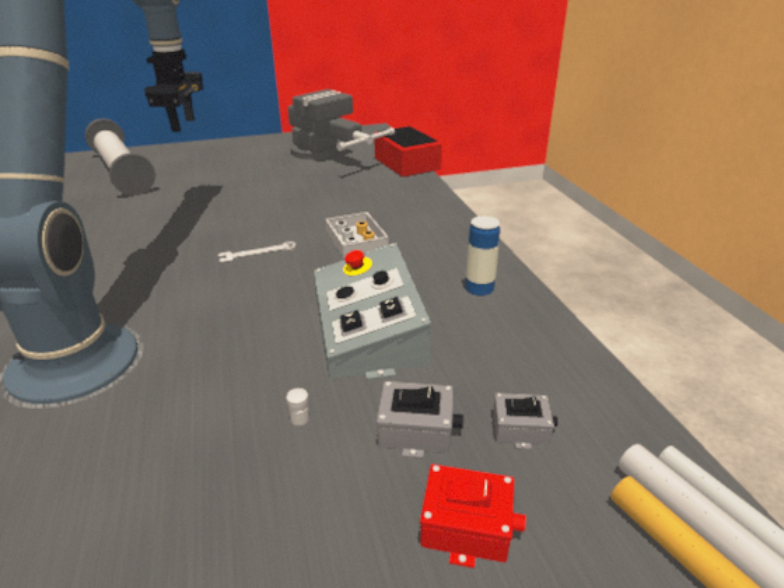

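The top view shows the console centred at about (366,317), with start at (359,297), stop at (359,339), die-opening at (417,297) and die-closing at (417,340). The larger grey switch box is at (526,303), next to a red one and a smaller grey one. The ferrule is at (497,401). The side view agrees: the rocker's far end, on the right, is raised.

```bash
python3 - <<'E'
from h import *
v=load('top');P=pts(v);g=cv2.cvtColor(v['p'],cv2.COLOR_RGB2GRAY)
print('bench z',P[300,330],P[150,400])
def blob(m,u,w,r):
    mm=np.zeros_like(m,np.uint8);mm[w-r:w+r,u-r:u+r]=m[w-r:w+r,u-r:u+r]
    n,l,s,c=cv2.connectedComponentsWithStats(mm); k=1+np.argmax(s[1:,4]); return l==k,c[k],s[k]
for n,u,w,r,z in [('start',256,212,14,.1),('stop',256,242,14,.08),('open',298,212,14,.1),('close',298,243,14,.08)]:
    m,c,s=blob(g<70,u,w,r); print(n,c,s,np.median(P[m],0).round(4))
# e-stop red
hsv=cv2.cvtColor(v['p'],cv2.COLOR_RGB2HSV); red=((hsv[...,0]<8)|(hsv[...,0]>172))&(hsv[...,1]>150)
m,c,s=blob(red,220,228,18);print('estop',c,s,np.median(P[m],0))
# console top plane: height fit
reg=np.zeros(g.shape,bool);reg[192:262,204:320]=1
m=reg&(P[...,2]>.035)&(P[...,2]<.11)&(hsv[...,0]>70)&(g>90)&(g<190)
Q=P[m];A=np.c_[Q[:,:2],np.ones(len(Q))]
for _ in range(4):
    s_=np.linalg.lstsq(A,Q[:,2],rcond=None)[0];e=abs(A@s_-Q[:,2]);A,Q=A[e<.004],Q[e<.004]
print('plane',s_,len(Q),'slope',np.arctan(np.hypot(*s_[:2])),'yaw',np.arctan2(s_[1],s_[0]))
print('rect',cv2.minAreaRect(Q[:,:2].astype(np.float32)))
# switchbox top
reg=np.zeros(g.shape,bool);reg[185:250,345:402]=1
m=reg&(abs(P[...,2]-.056)<.006)&(g>90)
print('box z',np.median(P[m],0)); print(cv2.minAreaRect(P[m][:,:2].astype(np.float32)))
m,c,s=blob(g<60,376,217,20)
mm=m&(P[...,2]>.056);print('rocker',c,s,np.median(P[mm],0),P[mm][:,2].min(),P[mm][:,2].max(),cv2.minAreaRect(P[mm][:,:2].astype(np.float32)))
for w in range(198,238,3): print(w,[tuple(P[w,u].round(3)) for u in (374,378,382)],g[w,374:383:4])
print('ferr',P[286,355]); 
E
```

```text
bench z [ 0.3378696  -0.19375864  0.00103884] [ 0.71270633 -0.42514407 -0.00331863]
start [255.85714286 212.04761905] [251 207  11  11  42] [ 0.5578 -0.0303  0.1011]
stop [255.75229358 242.53211009] [250 236  13  13 109] [ 0.4868 -0.0227  0.0753]
open [297.91150442 212.4159292 ] [291 206  14  14 113] [ 0.5471 -0.1284  0.1011]
close [297.44029851 243.04477612] [291 236  14  14 134] [ 0.4763 -0.1222  0.0823]
estop [219.07881773 227.63546798] [211 220  17  16 203] [0.52679171 0.05827614 0.10246057]
plane [ 0.21237571 -0.08161494 -0.03084594] 12 slope 0.22370981652279576 yaw -0.36689477272175824
rect ((0.5382586717605591, 0.0691133439540863), (0.041931044310331345, 0.061548687517642975), 66.8088150024414)
box z [ 0.52781301 -0.31987502  0.05623388]
((0.5306254625320435, -0.3235762417316437), (0.0870860293507576, 0.10687372088432312), 67.34085845947266)
rocker [376.84229391 214.1218638 ] [365 201  24  30 279] [ 0.53541616 -0.32193122  0.06325743] 0.05670725607292838 1.1221702315990891 ((0.4465022087097168, -0.2210540622472763), (0.06683968752622604, 0.34482237696647644), 39.18682861328125
[... 2093 characters left out ...]
64(0.499), np.float64(-0.332), np.float64(0.061))] [50 60 53]
231 [(np.float64(0.493), np.float64(-0.313), np.float64(0.058)), (np.float64(0.493), np.float64(-0.323), np.float64(0.056)), (np.float64(0.492), np.float64(-0.332), np.float64(0.056))] [164 160  98]
234 [(np.float64(0.487), np.float64(-0.313), np.float64(0.053)), (np.float64(0.486), np.float64(-0.322), np.float64(0.055)), (np.float64(0.485), np.float64(-0.332), np.float64(0.056))] [164 161 162]
237 [(np.float64(0.479), np.float64(-0.311), np.float64(0.056)), (np.float64(0.479), np.float64(-0.322), np.float64(0.052)), (np.float64(0.477), np.float64(-0.33), np.float64(0.059))] [114 162 164]
ferr [ 0.36636586 -0.25125405  0.05155907]
```

Call:
send_rows(deltas="4 -3 2 0 0 0;8 -6.5 4 0 0 0;12 -10 5 0 0 0;16 -13 5 0 0 0;20 -16.5 5 0 0 -0.03;24 -20 5 0 0 -0.05;27 -24.5 5 0 0 -0.069;29.5 -29.5 5 0 0 -0.069", jaw=0)

```text
t: 1.1
position: [0.5125, 0.3428, 0.248]
tool_rot: [-0.618, -3.08, 0.001]
contact_force: [1.0, 0.9, 0.6]
grip_width: 0.168
finger_force: 0.0
```

Call:
send_rows(deltas="2 -5 0 0 0 0;4 -10 0 0 0 0;5.5 -15.5 0 0 0 0;6.5 -21 0 0 0 0;7.5 -26.5 0 0 0 0;8 -32 0 0 0 0;8 -37.5 0 0 0 0;8 -43 0 0 0 0")

```text
t: 2.1
position: [0.5912, -0.0873, 0.2483]
tool_rot: [-0.617, -3.08, -0.0]
contact_force: [1.2, -0.6, -0.2]
grip_width: 0.004
finger_force: 0.0
```

Call:
send_rows(deltas="-1 -5.5 0 0 0 0;-2 -11 0 0 0 0;-3 -16.5 0 0 0 0;-4 -22 -4 0 0 0;-4.3 -24.5 -8 0 0 0;-4.3 -24.5 -11 0 0 0;-4.3 -24.5 -12 0 0 0;-4.3 -24.5 -12 0 0 0")

```text
t: 3.1
position: [0.5489, -0.3299, 0.1284]
tool_rot: [-0.616, -3.08, -0.001]
contact_force: [0.5, -1.3, -0.2]
grip_width: 0.004
finger_force: 0.0
```

```bash
python3 - <<'E'
from h import *
v=grab('side');w=grab('wrist')
c=cv2.resize(v['p'][190:400,220:420][...,::-1],(400,420))
cv2.imwrite('pics/n1.png',np.hstack([c,cv2.resize(w['p'][...,::-1],(400,300))] if 0 else [c,cv2.copyMakeBorder(cv2.resize(w['p'][...,::-1],(400,300)),0,120,0,0,0)]))
E
```

```text
(no output)
```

View pics/n1.png

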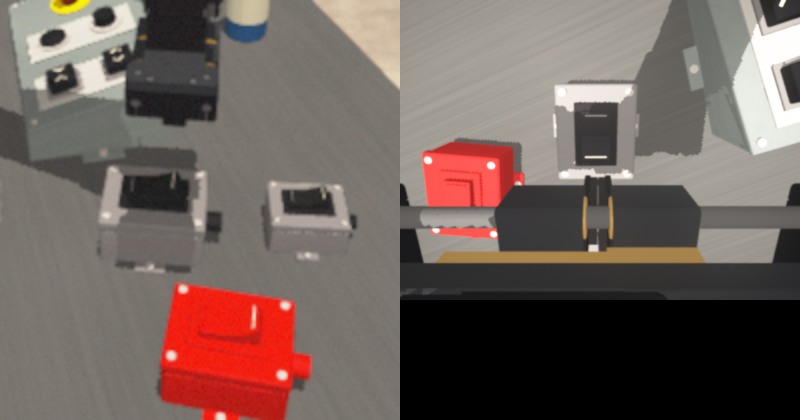

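The side crop shows the gripper above the large grey box. In the wrist view the rocker is at about (597,133), the fingertips line up with it at x≈597, and the raised end is nearest the tips. I'll press down.

Call:
send_rows(deltas="0 -0.1 -2.5 0 0 0;0 -0.1 -4.4 0 0 0;0 -0.1 -5.1 0 0 0;0 -0.1 -5.5 0 0 0;0 -0.1 -5.8 0 0 0;0 -0.1 -6.0 0 0 0;0 -0.1 -6.2 0 0 0;0 -0.1 -6.3 0 0 0")

```text
t: 4.2
position: [0.5487, -0.3317, 0.0657]
tool_rot: [0.618, 3.08, 0.0]
contact_force: [0.3, -0.0, -0.3]
grip_width: 0.003
finger_force: 0.0
```

Call:
send_rows(deltas="0 0 -0.1 0 0 0;0 0 -0.1 0 0 0;0 0 -0.2 0 0 0;0 0 -0.2 0 0 0;0 0 -0.25 0 0 0;0 0 -0.25 0 0 0;0 0 -0.25 0 0 0;0 0 -0.25 0 0 0")

```text
t: 5.2
position: [0.5487, -0.3317, 0.0632]
tool_rot: [0.618, 3.08, 0.0]
contact_force: [1.1, 0.3, 0.9]
grip_width: 0.008
finger_force: 0.0
```

Call:
send_rows(deltas="0 0 0.5 0 0 0;0 0 2 0 0 0;0 0 4 0 0 0;0 0 6 0 0 0;0 0 7 0 0 0;0 0 7 0 0 0;0 0 7 0 0 0;0 0 7 0 0 0")

```text
t: 6.2
position: [0.5482, -0.3313, 0.1323]
tool_rot: [-0.617, -3.079, -0.001]
contact_force: [0.5, 0.9, -0.7]
grip_width: 0.007
finger_force: 0.0
```

```bash
python3 - <<'E'
from h import *
v=grab('side');w=grab('wrist');P=pts(v)
cv2.imwrite('pics/n2.png',np.hstack([cv2.resize(x[...,::-1],(400,400),interpolation=2) for x in (v['p'][260:340,260:340],w['p'][80:300,180:400])]))
x=np.array([.9226,-.3858]);Q=P[260:340,260:340].reshape(-1,3);r=(Q[:,:2]-[.5306,-.3236]);a=r@x;b=r@[.3858,.9226]
for s in range(-26,27,4):
    m=(abs(a*1000-s)<2)&(abs(b)<.012);print(s,np.median(Q[m,2]).round(4),m.sum())
E
```

```text
-26 0.06 16
-22 0.0682 11
-18 0.0683 16
-14 0.068 17
-10 0.0681 16
-6 0.0682 16
-2 0.0686 17
2 0.069 18
6 0.0699 17
10 0.0715 17
14 0.0732 16
18 0.0746 14
22 0.0763 17
26 0.0765 21
```

View pics/n2.png

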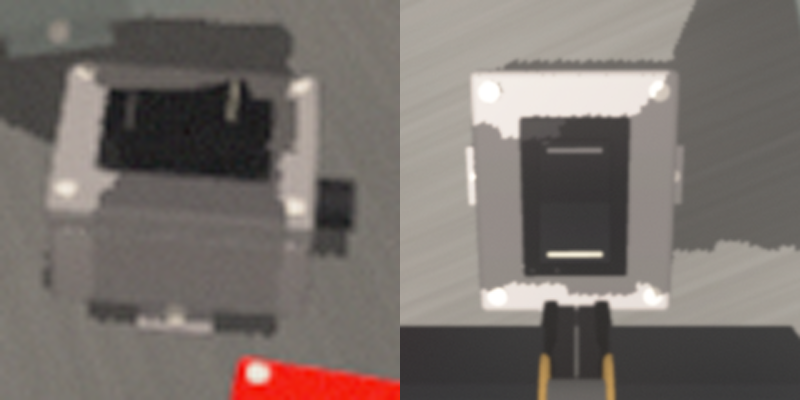

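The rocker is still off: the side-view height profile has the far end at 76 mm. So I'll measure where the fingertips really are.

```bash
python3 - <<'E'
from h import *
s=monitor.state();print(s['position'],s['joint_positions'])
for n in ('side','wrist','top'):
    v=grab(n) if n=='top' else load(n);P=pts(v);t=s['position'];f,cx,cy=v['k']
    print(n,'proj tcp',cv2.projectPoints(np.array([t]),v['rvec'],v['tvec'],np.array([[f,0,cx],[0,f,cy],[0,0,1]]),None)[0].ravel())
    m=(np.hypot(P[...,0]-t[0],P[...,1]-t[1])<.05)&(P[...,2]>.095)&(P[...,2]<.24)
    if m.sum():
        Q=P[m];print(m.sum(),'low z',np.sort(Q[:,2])[:5].round(4));q=Q[Q[:,2]<Q[:,2].min()+.012];print(q.min(0),q.max(0),np.median(q,0))
v=load('side');w=load('wrist')
cv2.imwrite('pics/n3.png',np.hstack([cv2.resize(v['p'][170:310,240:380][...,::-1],(400,400)),cv2.resize(w['p'][180:320,200:340][...,::-1],(400,400))]))
E
```

```text
[ 0.54830194 -0.33154554  0.13248673] [ 0.22602009  0.48725988  0.35123801  1.70543806 -0.19444596  0.98457545
  1.82283355]
side proj tcp [305.88219775 258.94554512]
38 low z [0.1564 0.1565 0.1569 0.1578 0.1582]
[ 0.53768169 -0.34434676  0.15640277] [ 0.55576156 -0.33462516  0.16604606] [ 0.54700709 -0.3400084   0.16124301]
wrist proj tcp [278.96979504 249.13486512]
4854 low z [0.1559 0.1566 0.1569 0.157  0.1573]
[ 0.53227509 -0.33659521  0.15593671] [ 0.53993258 -0.31956712  0.16793277] [ 0.53734966 -0.32857783  0.16277134]
top proj tcp [385.98321081 202.17347208]
19 low z [0.2304 0.2309 0.2311 0.2313 0.2319]
[ 0.51914339 -0.30780096  0.23038232] [ 0.57952827 -0.28618951  0.23965359] [ 0.55615675 -0.29890825  0.23433322]
```

View pics/n3.png

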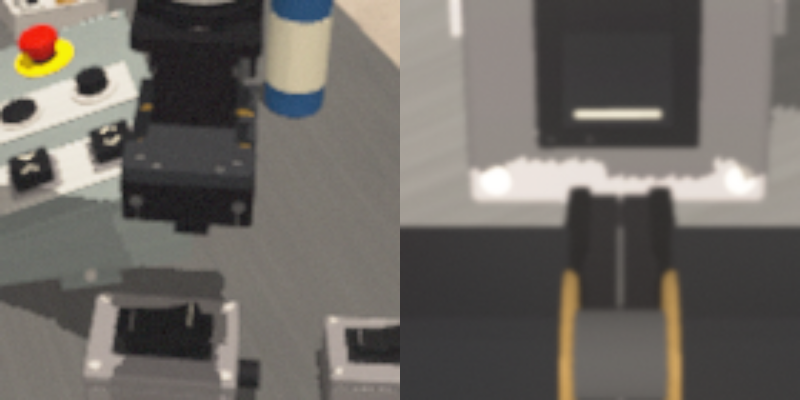

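In the side crop the closed fingertips show at about (192,232), and both depth views put them at z≈0.156 m. The reported TCP is 0.132 m, so the closed tips end about 23 mm behind it. I'll press deeper to allow for that.

Call:
send_rows(deltas="0 0 -3 0 0 0;0 0 -6 0 0 0;0 0 -7.2 0 0 0;0 0 -7.8 0 0 0;0 0 -8.1 0 0 0;0 0 -8.3 0 0 0;0 0 -8.3 0 0 0;0 0 -8.3 0 0 0")

```text
t: 7.35
position: [0.549, -0.3319, 0.0507]
tool_rot: [0.617, 3.079, -0.0]
contact_force: [0.9, 0.3, 0.9]
grip_width: 0.007
finger_force: 0.5
```

Call:
send_rows(deltas="0 0 -0.1 0 0 0;0 0 -0.2 0 0 0;0 0 -0.3 0 0 0;0 0 -0.4 0 0 0;0 0 -0.5 0 0 0;0 0 -0.5 0 0 0;0 0 -0.5 0 0 0;0 0 -0.5 0 0 0")

```text
t: 8.35
position: [0.5486, -0.3317, 0.0452]
tool_rot: [-0.618, -3.08, -0.0]
contact_force: [-0.7, 0.0, 1.1]
grip_width: 0.005
finger_force: 0.6
```

Call:
send_rows(deltas="0 0 -0.1 0 0 0;0 0 -0.1 0 0 0;0 0 -0.2 0 0 0;0 0 -0.2 0 0 0;0 0 -0.3 0 0 0;0 0 -0.3 0 0 0;0 0 -0.3 0 0 0;0 0 -0.3 0 0 0")

```text
t: 9.35
position: [0.5487, -0.3317, 0.0448]
tool_rot: [0.618, 3.08, 0.002]
contact_force: [-6.5, 3.0, 16.5]
grip_width: 0.008
finger_force: 8.0
```

Call:
send_rows(deltas="0 0 1 0 0 0;0 0 4 0 0 0;0 0 8 0 0 0;0 0 12 0 0 0;0 0 15 0 0 0;0 0 15 0 0 0;0 0 15 0 0 0;0 0 15 0 0 0")

```text
t: 10.35
position: [0.5479, -0.3311, 0.1904]
tool_rot: [-0.617, -3.077, -0.001]
contact_force: [0.4, -0.1, -0.4]
grip_width: 0.004
finger_force: 0.0
```

```bash
python3 - <<'E'
from h import *
from scipy.spatial.transform import Rotation as R
v=grab('side');P=pts(v)
x=np.array([.9226,-.3858]);Q=P[260:340,260:340].reshape(-1,3);r=(Q[:,:2]-[.5306,-.3236]);a=r@x;b=r@[.3858,.9226]
for s in range(-26,27,4):
    m=(abs(a*1000-s)<2)&(abs(b)<.012);print(s,np.median(Q[m,2]).round(4))
s=monitor.state();print(s['position'],s['contact_force'])
# console moves: target orientation
yaw=-.108;B=R.from_euler('z',yaw)*R.from_euler('y',-.26);n=B.apply([0,0,1]);c=np.array([.526,-.0386,.0715])
T=B*R.from_euler('y',np.pi)   # tool z=-n, tool y = console y
now=R.from_rotvec(s['tool_rot']);print('turn',(T*now.inv()).as_rotvec())
for nm,l in dict(start=[.036,.012,.020],close=[-.036,-.088,.020]).items():
    t=c+B.apply(l);print(nm,t,'n',n)
    for h in (.06,.01,0,-.008): print(h,'tcp',(t+n*(h-.0232)).round(4),'delta cm',((t+n*(h-.0232)-s['position'])*100).round(2))
E
```

```text
-26 0.0597
-22 0.069
-18 0.0765
-14 0.0762
-10 0.0747
-6 0.0733
-2 0.0714
2 0.0699
6 0.0683
10 0.0683
14 0.0681
18 0.0679
22 0.0681
26 0.0683
[ 0.54798163 -0.3312401   0.19061585] [-0.08410629  1.49817506 -0.579656  ]
turn [-0.06581797 -0.25524113  0.28610144]
start [ 0.55676917 -0.02986573  0.1000827 ] n [-0.25558271  0.02771076  0.96638998]
0.06 tcp [ 0.5474 -0.0288  0.1356] delta cm [-0.06 30.24 -5.5 ]
0.01 tcp [ 0.5601 -0.0302  0.0873] delta cm [  1.22  30.1  -10.33]
0 tcp [ 0.5627 -0.0305  0.0777] delta cm [  1.47  30.07 -11.3 ]
-0.008 tcp [ 0.5647 -0.0307  0.0699] delta cm [  1.68  30.05 -12.07]
close [ 0.47681547 -0.12178304  0.0815729 ] n [-0.25558271  0.02771076  0.96638998]
0.06 tcp [ 0.4674 -0.1208  0.1171] delta cm [-8.06 21.05 -7.35]
0.01 tcp [ 0.4802 -0.1221  0.0688] delta cm [ -6.78  20.91 -12.18]
0 tcp [ 0.4827 -0.1224  0.0592] delta cm [ -6.52  20.88 -13.15]
-0.008 tcp [ 0.4848 -0.1226  0.0514] delta cm [ -6.32  20.86 -13.92]
```

The rocker is on: the profile has flipped and the pressed end reads 68 mm. Next is the start button, with the tool tilted square to the slope.

Call:
send_rows(deltas="0 5 0 -0.008 -0.032 0.036;0 10 0 -0.016 -0.064 0.072;0 15 0 -0.025 -0.096 0.107;0 20 -1 -0.033 -0.128 0.143;0 25 -2.5 -0.041 -0.16 0.179;-0.1 30.2 -4 -0.049 -0.191 0.215;-0.1 30.2 -5.5 -0.066 -0.255 0.286;-0.1 30.2 -5.5 -0.066 -0.255 0.286")

```text
t: 11.4
position: [0.5448, -0.0293, 0.1351]
tool_rot: [0.155, 2.881, -0.021]
contact_force: [-0.1, -0.4, 0.5]
grip_width: 0.006
finger_force: 0.0
```

```bash
python3 - <<'E'
from h import *
s=monitor.state();t=s['position'];print(t,s['tool_rot'])
v=grab('side');w=grab('wrist')
n=np.array([-.2556,.0277,.9664])
for q in (v,w):
    P=pts(q);d=P-(t+.0232*n); h=d@n; r=np.linalg.norm(d-h[...,None]*n,axis=-1); m=(r<.03)&(h>-.012)&(h<.02); Q=d[m]; print(m.sum(),np.sort(h[m])[:4].round(4))
cv2.imwrite('pics/n4.png',np.hstack([cv2.resize(v['p'][150:290,200:340][...,::-1],(400,400)),cv2.resize(w['p'][60:340,140:420][...,::-1],(400,400))]))
E
```

```text
[ 0.54484729 -0.02929403  0.13509551] [ 0.15543916  2.8809307  -0.02145837]
61 [0.0004 0.001  0.0011 0.0014]
547 [0.0026 0.0027 0.0027 0.0028]
```

View pics/n4.png

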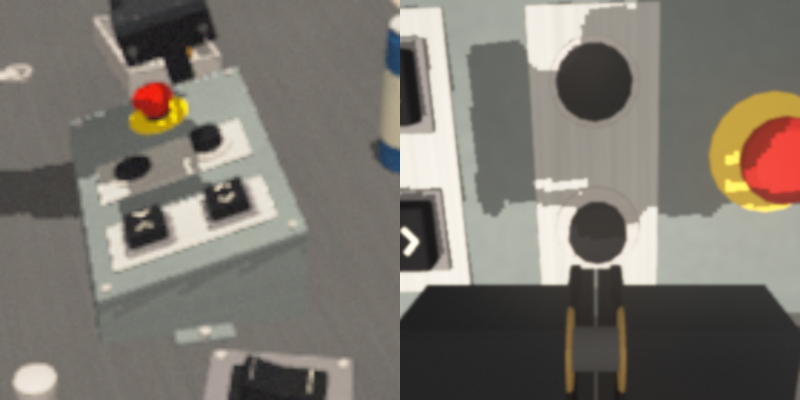

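The wrist view shows the tips at x≈597, in line with start at (597,232), and stop beyond it. Pressing along the slope normal.

Call:
send_rows(deltas="0.8 0 -2.4 0 0 0;1.5 -0.1 -4.6 0 0 0;1.6 -0.1 -5.2 0 0 0;1.8 -0.1 -5.7 0 0 0;1.9 -0.1 -6 0 0 0;1.95 -0.1 -6.3 0 0 0;2 -0.1 -6.5 0 0 0;2 -0.1 -6.6 0 0 0")

```text
t: 12.5
position: [0.5676, -0.0305, 0.0711]
tool_rot: [0.155, 2.875, -0.021]
contact_force: [0.3, -1.1, -0.0]
grip_width: 0.005
finger_force: 0.0
```

Call:
send_rows(deltas="0 0 -0.05 0 0 0;0 0 -0.1 0 0 0;0 0 -0.1 0 0 0;0 0 -0.1 0 0 0;0 0 -0.1 0 0 0;0 0 -0.1 0 0 0;0 0 -0.1 0 0 0;0 0 -0.1 0 0 0")

```text
t: 13.5
position: [0.5677, -0.0305, 0.071]
tool_rot: [0.156, 2.875, -0.02]
contact_force: [-4.2, 0.3, 7.2]
grip_width: 0.006
finger_force: 4.2
```

Call:
send_rows(deltas="-0.3 0 1.2 0 0 0;-1 0.1 4 0 0 0;-1.8 0.1 6.5 0 0 0;-4 -2 7 0 0 0;-7 -5 7 0 0 0;-10 -9 6 0 0 0;-10.1 -9 5 0 0 0;-10.1 -9 5 0 0 0")

```text
t: 14.5
position: [0.4665, -0.1203, 0.12]
tool_rot: [0.156, 2.876, -0.021]
contact_force: [0.7, 0.6, -0.3]
grip_width: 0.004
finger_force: 0.0
```

```bash
python3 - <<'E'
from h import *
s=monitor.state();t=s['position'];print(s['t'],t,s['tool_rot'])
from scipy.spatial.transform import Rotation as R
B=R.from_euler('z',-.108)*R.from_euler('y',-.26);c=np.array([.526,-.0386,.0715])
v=grab('side');w=grab('wrist')
for nm,q in (('side',v),('wrist',w)):
    L=B.inv().apply((pts(q)-c).reshape(-1,3))
    for k,x,y in (('start',.036,.012),('stop',-.036,.012),('open',.036,-.088),('close',-.036,-.088)):
        m=(np.hypot(L[:,0]-x,L[:,1]-y)<.009)&(abs(L[:,2])<.03);print(nm,k,m.sum(),np.median(L[m,2]).round(4) if m.any() else '')
print('delta cm to hover/contact/7.5mm',[((c+B.apply([-.036,-.088,.02+h-.0232])-t)*100).round(2) for h in (.06,.01,0,-.0075)])
cv2.imwrite('pics/n5.png',np.hstack([cv2.resize(v['p'][150:290,200:340][...,::-1],(400,400)),cv2.resize(w['p'][60:340,140:420][...,::-1],(400,400))]))
E
```

```text
14.5 [ 0.46651667 -0.12032529  0.11999705] [ 0.15571706  2.87578243 -0.02051534]
side start 22 0.0119
side stop 5 0.0213
side open 29 0.0196
side close 25 0.0192
wrist start 0 
wrist stop 487 0.0235
wrist open 13 0.0217
wrist close 493 0.0214
delta cm to hover/contact/7.5mm [array([ 0.09, -0.04, -0.29]), array([ 1.37, -0.18, -5.12]), array([ 1.62, -0.21, -6.08]), array([ 1.81, -0.23, -6.81])]
```

View pics/n5.png

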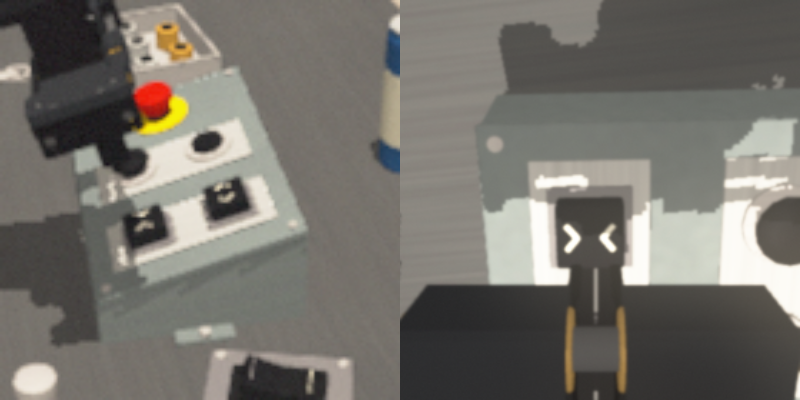

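Start is latched (12 mm above the slope) and stop is out (about 22 mm). The wrist view shows the tips at x≈597 on the button with the inward arrowheads, at (592,235), so this is die-closing. Pressing.

Call:
send_rows(deltas="0.6 -0.1 -2.4 0 0 0;1.3 -0.2 -4.9 0 0 0;1.4 -0.2 -5.4 0 0 0;1.6 -0.2 -5.9 0 0 0;1.65 -0.2 -6.2 0 0 0;1.7 -0.2 -6.4 0 0 0;1.75 -0.2 -6.6 0 0 0;1.8 -0.2 -6.7 0 0 0")

```text
t: 15.6
position: [0.4853, -0.1226, 0.0537]
tool_rot: [0.155, 2.874, -0.021]
contact_force: [0.3, 0.8, 3.5]
grip_width: 0.005
finger_force: 2.2
```

Call:
send_rows(deltas="0 0 -0.1 0 0 0;0 0 -0.1 0 0 0;0 0 -0.15 0 0 0;0 0 -0.15 0 0 0;0 0 -0.2 0 0 0;0 0 -0.2 0 0 0;0 0 -0.2 0 0 0;0 0 -0.2 0 0 0")

```text
t: 16.6
position: [0.4857, -0.1226, 0.0523]
tool_rot: [0.155, 2.873, -0.021]
contact_force: [-2.1, 1.9, 12.0]
grip_width: 0.001
finger_force: 6.0
```

Call:
send_rows(deltas="0 0 0 0 0 0;0 0 0 0 0 0;0 0 0 0 0 0;0 0 0 0 0 0;0 0 0 0 0 0;0 0 0 0 0 0;0 0 0 0 0 0;0 0 0 0 0 0")

```text
t: 17.6
position: [0.4856, -0.1227, 0.0523]
tool_rot: [0.155, 2.873, -0.021]
contact_force: [-2.1, 2.0, 11.5]
grip_width: 0.004
finger_force: 6.0
```

```bash
python3 -c "
from h import *
s=monitor.state();print(s['t'],s['position'],s['contact_force'])
print(job.sign_off() if s['contact_force'][2]>6 else 'low')"
```

```text
17.6 [ 0.48564344 -0.12266044  0.05225248] [-2.1295978   2.03381769 11.52493174]
the job is handed in; nothing more can be done
None
```

I handed the job in at about 17.6 s: rocker on, pump start latched with stop out (both seen in the camera depth), and the fingers still holding die-closing down with about 11.5 N; sign-off returned no verdict.

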